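# Wedge the short foot of a gauge stand

## Robot

A 6-joint arm with a two-finger parallel gripper is mounted at the origin on the work surface. World frame = base frame: x ahead of the robot, y to its left, z up, the work surface at z = 0. Lengths are in m, angles in rad, forces in N, time in s.
With the tool pointing down it reaches from about 0.325 to 0.775 m from the base axis. Payload 5.5 kg.
Tool frame: the origin (TCP) lies on the centre line of the jaws, within the pads' length; the fingertips stand 8 mm ahead of it and the grasp point (between the pads) lies 11 mm behind it (arm.nose_length is the distance from the TCP to the fingertips, in m); x points along the fingers, z is the direction in which the jaws open and shut, and the axes are right-handed (so a half turn about x gives the same grasp; the last joint's range is limited). The gripper opens to 88 mm and grips with 3 to 60 N. Pads are 20 mm wide; open, the fingers measure 115 mm over their backs; the gripper's body (75 mm by 178 mm) begins 61 mm behind the grasp point.
Start: joints at [1.259, 0.091, 1.231, -0, 1.82, -0.057], TCP at [0.151, 0.581, 0.231] pointing down, gripper open.
Joint ranges: [-2.87, 2.87], [-0.86, 2.18], [0.17, 2.46], [-1.51, 4.65], [0.06, 2.69], [-2.65, 2.65]. Speed limits (rad/s): [2.57, 2.57, 3.01, 3.14, 3.14, 3.14].

## Interface

Orientations are given as a unit quaternion [w, x, y, z].
In Python, from workcell import arm, viewer gives the robot as it stands. The module is installed in compiled form; this text tells all that it offers.
- The arm moves only by the tool play_rows, never from a script. Its argument "plan" is a list that holds one entry, the list of rows, each a list of 7 numbers: the shift along the tool's x, y, z each as a share of 0.1 m, from -1 to 1, then the turn, a rotation vector about the tool's x, y, z each as a share of 0.08 rad, from -1 to 1, then the closure in counts, from 0 (fully open) to 255 (shut). A call has exactly 8 rows; each row shifts and turns the commanded pose from where the row before left it, along the tool's axes as they then stand; what a row does not reach is not made up. A row lasts 1/10 s, in which the tool goes at most 50 mm and 8.59 degrees, less where a joint would pass 70% of its speed; a pose out of reach is approached as far as the arm can. A call with a number of a shift or a turn outside -1 to 1 is refused whole. A call with a gripper value outside its range is refused whole. The fingers move at their own pace and stop on an object; "squeeze" is the grip in N (left out, the last holds). Time passes only in rows, so rows that do not move let the fingers close, or fill a call up. It gives the time, the measured TCP pose, the force and the opening at its end, in the units of the state.
- arm.state(): the state, without advancing time (a new reading comes with each control period).
- viewer.snapshot(name): name is "side" or "top" or "wrist"; returns the picture (400x640x3 uint8, blue, green, red); there is no depth.
- viewer.get_calibration(name): a dict with "camera_matrix" (3x3 intrinsics, pixels), "extrinsics" (4x4, takes a point from camera to world coordinates); the wrist camera has in their place "tool_from_camera" (4x4, takes a point from camera to tool coordinates, whose origin is the TCP and whose axes are the tool frame's). Camera axes: x right, y down, z forward; pixel columns grow to the right and rows downward; lengths in m; the calibration is good to about 2 mm. A picture is of the moment at which its call begins: read the wrist's pose just before it. get_calibration takes no time and is no camera call.
- arm.finish_job(): hands the job in, once; it reports no verdict.
The state is a dict: "time_s": time; "joint_positions": joint angles; "joint_velocities": joint speeds; "joint_efforts": joint torques, N m; "position": TCP position; "tool_rot": TCP orientation; "force": force on the tool from outside, world axes, zero at the start; "wrist_torque": the same for the moment, N m; "width": finger opening in m.
Only numpy, scipy, OpenCV 4.12 (cv2) and the standard library are available. Lean on these libraries where they do the work, as an engineer would, in place of code of your own. Each camera call takes 0.05 s, during which the arm holds its last target. There are 200 camera calls.

## Task

The gauge stand on the inspection bench rocks because one of its front feet is too short. Push the loose dark steel wedge along the bench, thin end first, under that short foot until it is snug and the stand cannot rock, then press straight down on the stand's corner above that foot with a fingertip (about 10 N) to prove it, and move clear, leaving the wedge in place. Only push and press: do not lift or tip the wedge or the stand, do not shove the stand along, and leave everything else where it is.

Things in the scene. Friction and masses are not known exactly. Their poses are not given: they have to be found in the camera images.
- stand: Loose gauge stand, 2.7 to 3.8 kg. Steel base 190 (x) x 160 (y) mm, underside 34, top 50 mm above the bench; at each corner a round 42 mm lug (centres x +-95, y +-80) on a foot: a black 28 mm ball on a 16 mm stem. Origin: on the bench below the middle of the base; z up, -x side has the short foot. Unpressed it rests level on the other three feet.
- column_top (a point): Top of the stand's 26 mm column, at x 62, y 12, z 260 mm in the stand's frame. Its arm and dial gauge overhang the base over x from -37 to 114, y from -12 to 36 mm, at 163 to 232 mm height; under the gauge a round anvil 58 mm high at x -10, y 12. Nothing stands over the short foot's corner.
- short_foot (a point): Lowest point of the short foot's ball (radius 14 mm), at x -95, y -80, z 12 mm in the stand's frame: it hangs 12 mm above the bench while the stand is level. Pressing the corner above it with 2 to 3 N rocks the stand about 0.1 rad onto this foot. Axes as the stand's.
- short_corner (a point): Top of the stem above the short foot, a flat 16 mm disc 70 mm above the bench (the other stems end at 58): the place to press. Around it a 28 mm nut, 56 mm high, and the lug, 50 mm high.
- wedge: Loose dark steel wedge, 0.36 to 0.54 kg, 90 (x) x 50 (y) mm, flat on the bench; top slopes from 25 mm at the thick end (x -45, an upright face) to 3 mm at the thin end (x +45, starting within 0.45 rad of pointing at the short foot). Origin: centre of underside. Snug when the foot is at about x +10 in its frame: the push stiffens from 2-4 N to over 10 N; from 15 N the stand slides.
- die_near: loose perforated steel die plate, 150 x 60 x 16 mm, 1 kg; bystander. Origin: centre of its underside, x along its length. Lies in front of the stand, beside the wedge's lane (to the left of it, about 95 mm from the lane's middle).
- flat_block: loose flat steel block 60 x 35 x 14 mm, not a wedge; bystander, right of the wedge's lane. Origin: centre of its underside
- setting_ring: loose upright steel setting disc, diameter 38, height 30 mm; bystander, right of the stand's short-foot corner. Origin: centre of its underside
- die_left: loose perforated steel die plate, 150 x 60 x 16 mm, 1 kg; bystander. Origin: centre of its underside, x along its length
- die_right: loose perforated steel die plate, 150 x 60 x 16 mm, 1 kg; bystander. Origin: centre of its underside, x along its length
- scraper: loose hand scraper with a round black handle, 160 mm long, lying along its x; bystander. Origin: under its middle
- oil_jar: loose closed jar, diameter 56, height 85 mm; bystander. Origin: centre of its underside

How it is judged:
On the way, in this order (a step that is already met when the one before it is completed fails the run):
1. the wedge has been pushed snugly under the short foot, the stand level (x of short_foot in the frame of wedge between -0.012 and 0.0175 m and y of short_foot in the frame of wedge between -0.021 and 0.021 m and height (world z) of wedge below 0.004 m and angle between wedge's own z axis and vertical below 0.05 rad and angle between stand's own z axis and vertical below 0.018 rad), for 0.2 s.
2. the corner above the wedged foot is pressed down with more than 4 N and the stand does not rock (contact force between the fingers and stand above 4 N and horizontal distance between the grasp point and short_corner below 0.045 m and angle between stand's own z axis and vertical below 0.022 rad and x of short_foot in the frame of wedge below 0.0175 m), for 0.15 s.
At the end, for the whole second after the job is handed in: The wedge lies flat on the bench under the short foot: the foot's centre is between -12 and +17.5 mm along the wedge's x (snug is about +10) and within 21 mm of its centre line; the stand is level within 0.018 rad, within 25 mm of where it stood, and all is at rest (all of step 1 and distance of stand from where it was at the start of the episode below 0.025 m and linear speed of each of wedge, stand below 0.02 m/s); the robot touches nothing.
It fails at once if the wedge is lifted or tipped (height (world z) of wedge above 0.012 m or angle between wedge's own z axis and vertical above 0.25 rad).
It fails at once if the stand is lifted, tipped or shoved more than 25 mm (height (world z) of stand above 0.02 m or angle between stand's own z axis and vertical above 0.16 rad or distance of stand from where it was at the start of the episode above 0.025 m).
It fails at once if a bystander is moved more than 25 mm (distance of any of die_near, flat_block, setting_ring, die_left, die_right, scraper, oil_jar from where it was at the start of the episode above 0.025 m).
It also fails if it takes over 45 s, if anything falls off the work surface, if the arm or the gripper's body presses on something with over 40 N, if the wrist force passes 120 N, or if a joint passes its speed limit or range.

## Working session

There is one attempt and no reset: what is moved stays moved. The work goes in short steps, Python scripts to look and compute and a tool call to move; the robot and the scene stay as the last step left them, time stands still between calls to the robot, and variables do not carry over. Pictures are saved under pics/ and viewed, about 8 in all and at most 12, crops included, and the job is handed in when it is done.

Besides the shell and the picture viewer there is one more tool, called after ">>>" as name(argument=value, ...), one argument or row to a line, values as JSON. play_rows: Moves the arm, as the interface text tells. Shift numbers are shares of 0.1 m and turn numbers shares of 0.08 rad, none past 1 either way. Its arguments: {"type":"object","properties":{"plan":{"type":"array"},"squeeze":{"type":"number"}},"required":["plan"]}

```bash
mkdir -p pics; python3 - <<'E'
from workcell import arm, viewer
import cv2, numpy as np
s=arm.state(); print(s, arm.nose_length)
for n in ("top","side"):
    cv2.imwrite(f"pics/{n}0.png",viewer.snapshot(n)); c=viewer.get_calibration(n); print(n,c)
print(viewer.get_calibration("wrist"))
E
```

```text
{'time_s': 0.0, 'joint_positions': array([ 1.25929319e+00,  9.18062909e-02,  1.23185129e+00, -1.23722549e-05,
        1.81977745e+00, -5.67231131e-02]), 'joint_velocities': array([-0.00077479, -0.00075905, -0.00015419, -0.00083214, -0.00012144,
       -0.000144  ]), 'joint_efforts': array([-9.27548390e-04, -4.46467924e+01, -4.06437457e+01,  6.97579421e-02,
        2.93161743e-02, -1.61573830e-04]), 'position': array([0.1511557 , 0.58036872, 0.22955786]), 'tool_rot': array([ 0.55893698, -0.43279651,  0.56000645,  0.43205254]), 'force': array([ 0.26824977, -0.33119278, -0.79001397]), 'wrist_torque': array([0.01593145, 0.00334594, 0.02834901]), 'width': 0.08760679902474303} 0.008
top {'camera_matrix': array([[413.59472331,   0.        , 325.28883936],
       [  0.        , 413.59472331, 201.6045457 ],
       [  0.        ,   0.        ,   1.        ]]), 'extrinsics': array([[ 0.02269939, -0.99682378,  0.07633532,  0.50699785],
       [-0.99970439, -0.0232975 , -0.00695382, -0.02666583],
       [ 0.00871016, -0.07615491, -0.99705795,  1.34315552],
       [ 0.        ,  0.        ,  0.   
[... 391 characters left out ...]
 [ 4.07050803e-04, -6.55233733e-01, -7.55426098e-01,
         1.14988405e+00],
       [ 0.00000000e+00,  0.00000000e+00,  0.00000000e+00,
         1.00000000e+00]])}
{'camera_matrix': array([[327.03915551,   0.        , 321.30581391],
       [  0.        , 327.03915551, 199.16329364],
       [  0.        ,   0.        ,   1.        ]]), 'tool_from_camera': array([[-5.77057656e-04, -2.64033627e-01,  9.64513302e-01,
        -1.55426334e-01],
       [-2.05128102e-04, -9.64513412e-01, -2.64033780e-01,
         7.19801762e-02],
       [ 9.99999812e-01, -3.50211497e-04,  5.02419132e-04,
         3.98506755e-04],
       [ 0.00000000e+00,  0.00000000e+00,  0.00000000e+00,
         1.00000000e+00]])}
```

View pics/top0.png

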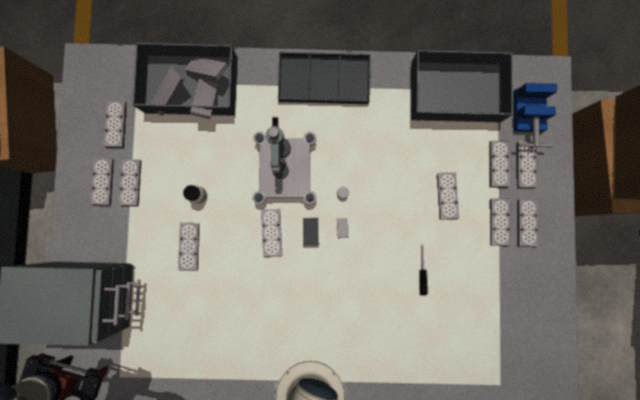

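View pics/side0.png

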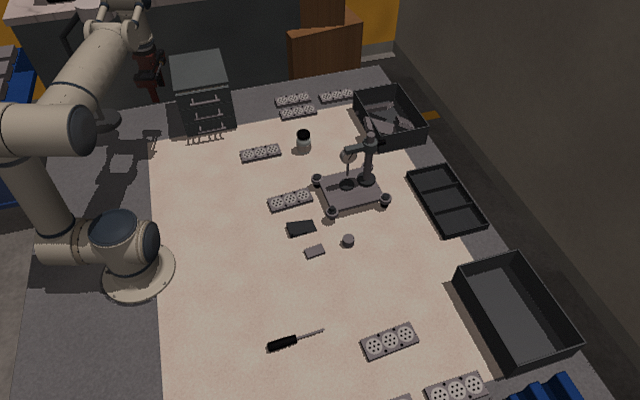

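The top view shows the stand near (286,167), short-foot corner near (309,198), wedge at (311,232), flat block at (342,228), ring at (342,193) and the near die at (271,233). Next, an enlarged crop.

```bash
python3 - <<'E'
import cv2, numpy as np
a=cv2.imread("pics/top0.png")[120:265,245:365]; a=cv2.resize(a,None,fx=4.1,fy=4.1,interpolation=cv2.INTER_CUBIC)
b=cv2.imread("pics/side0.png")[160:265,270:370]; b=cv2.resize(b,None,fx=3,fy=3,interpolation=cv2.INTER_CUBIC)
c=np.zeros((a.shape[0],a.shape[1]+b.shape[1],3),np.uint8); c[:,:a.shape[1]]=a; c[:b.shape[0],a.shape[1]:]=b
c=np.clip(c.astype(float)*1.4,0,255).astype(np.uint8)
cv2.imwrite("pics/crop0.png",c); print(c.shape)
E
```

```text
(594, 792, 3)
```

View pics/crop0.png

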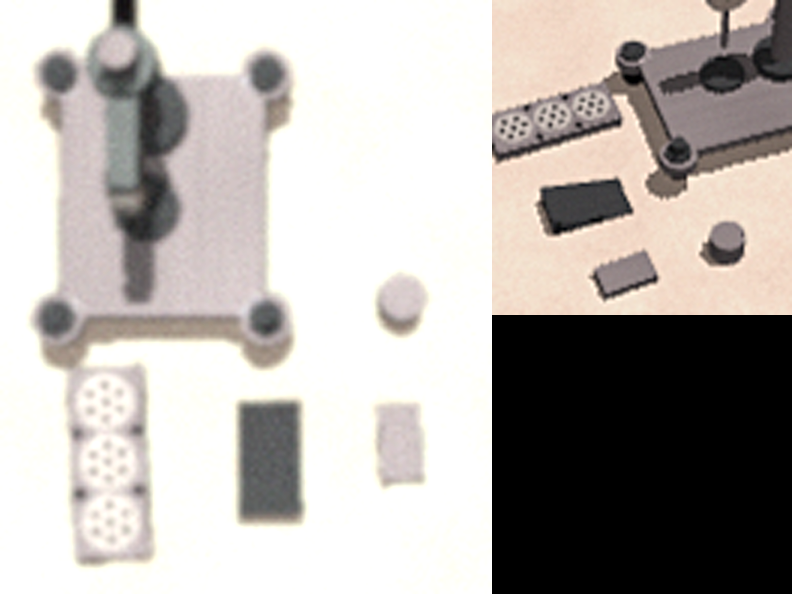

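```bash
cat > h.py <<'E'
import numpy as np
from workcell import arm, viewer
def ray(name,uv,z,T=None):
    c=viewer.get_calibration(name); K=np.array(c["camera_matrix"])
    T=np.array(c["extrinsics"]) if T is None else T
    d=T[:3,:3]@np.linalg.solve(K,[uv[0],uv[1],1]); o=T[:3,3]
    return o+d*(z-o[2])/d[2]
def proj(name,P,T=None):
    c=viewer.get_calibration(name); K=np.array(c["camera_matrix"])
    T=np.array(c["extrinsics"]) if T is None else T
    p=K@(T[:3,:3].T@(np.array(P)-T[:3,3])); return p[:2]/p[2]
E
python3 - <<'E'
from h import *
f=lambda u,v:((u+.5)/4.1-.5+245,(v+.5)/4.1-.5+120)
pts=dict(short=(266,316,.06),fl=(57,318,.055),br=(267,73,.055),bl=(59,73,.055),thinL=(239,402,.003),thinR=(299.5,402,.003),thickL=(239,517,.025),thickR=(301,517,.025),ring=(401,298,.03),blockTL=(377,404,.014),blockBR=(424,482,.014),dieTR=(144,366,.016),dieBR=(152,556,.016))
for k,(u,v,z) in pts.items(): print(k,ray("top",f(u,v),z).round(4))
E
```

```text
short [0.6194 0.0139 0.06  ]
fl [0.6146 0.173  0.055 ]
br [0.8078 0.0181 0.055 ]
bl [0.8039 0.1781 0.055 ]
thinL [0.5557 0.0352 0.003 ]
thinR [ 0.5568 -0.0125  0.003 ]
thickL [0.4661 0.0318 0.025 ]
thickR [ 0.4672 -0.0161  0.025 ]
ring [ 0.6386 -0.0898  0.03  ]
blockTL [ 0.5563 -0.0734  0.014 ]
blockBR [ 0.4962 -0.1114  0.014 ]
dieTR [0.5817 0.1098 0.016 ]
dieBR [0.4342 0.099  0.016 ]
```

```bash
cat >> h.py <<'E'
from scipy.spatial.transform import Rotation as R
def rot(s=None):
    q=(s or arm.state())["tool_rot"]; return R.from_quat([q[1],q[2],q[3],q[0]])
def target(yaw):  # x down, z left turned by yaw
    return R.from_matrix(np.column_stack([[0,0,-1],[-np.cos(yaw),-np.sin(yaw),0],[-np.sin(yaw),np.cos(yaw),0]]))
def step(p,yaw):
    s=arm.state(); r=rot(s)
    print("pos",s["position"].round(4),"F",s["force"].round(2),"w",round(s["width"],4),"t",s["time_s"])
    print("shift0.1m",(r.inv().apply(np.array(p)-s["position"])/.1).round(3),"turn0.08",((r.inv()*target(yaw)).as_rotvec()/.08).round(2))
E
python3 - <<'E'
from h import *
print(rot().as_matrix().round(3)); step([.43,.0065,.2296],.038)
E
```

```text
[[-0.001 -0.968  0.252]
 [-0.002  0.252  0.968]
 [-1.     0.    -0.002]]
pos [0.1512 0.5804 0.2296] F [0.59 0.47 0.6 ] w 0.0877 t 0.1
shift0.1m [ 0.008 -4.145 -4.851] turn0.08 [-3.66 -0.02 -0.  ]
```

>>> play_rows(
  plan=[
    [[0,-0.28,-0.33,0,0,0,200],[0,-0.3,-0.35,0,0,0,200],[0,-0.3,-0.35,0,0,0,200],[0,-0.3,-0.35,0,0,0,200],[0,-0.3,-0.35,0,0,0,200],[0,-0.3,-0.35,0,0,0,200],[0,-0.3,-0.35,0,0,0,200],[0,-0.3,-0.35,0,0,0,200]],
  ],
)

```text
time_s: 0.9
position: [0.3117, 0.2499, 0.2303]
tool_rot: [0.559, -0.433, 0.559, 0.433]
force: [1.3, 1.2, 0.8]
width: 0.0273
```

```bash
python3 - <<'E'
from h import *
step([.43,.0065,.2296],.038)
E
```

```text
pos [0.3117 0.2499 0.2303] F [1.27 1.17 0.8 ] w 0.0273 t 0.9
shift0.1m [ 0.007 -1.757 -2.058] turn0.08 [-3.65 -0.    0.  ]
```

>>> play_rows(
  plan=[
    [[0,-0.29,-0.34,0,0,0,200],[0,-0.29,-0.34,0,0,0,200],[0,-0.29,-0.34,0,0,0,200],[0,-0.29,-0.34,0,0,0,200],[0,-0.3,-0.35,0,0,0,200],[0,-0.3,-0.35,-1,0,0,200],[0,0,0,-1,0,0,200],[0,0,0,-1,0,0,200]],
  ],
)

```text
time_s: 1.7
position: [0.43, 0.0063, 0.2298]
tool_rot: [0.503, -0.496, 0.504, 0.497]
force: [0.6, -0.1, 0.3]
width: 0.019
```

```bash
python3 - <<'E'
from h import *
import cv2
step([.43,.0065,.10],.038)
s=arm.state(); im=viewer.snapshot("wrist"); np.savez("w1.npz",p=s["position"],q=s["tool_rot"])
cv2.imwrite("pics/w1.png",im)
E
```

```text
pos [0.43   0.0063 0.2298] F [ 0.57 -0.07  0.31] w 0.019 t 1.7
shift0.1m [ 1.298 -0.003  0.002] turn0.08 [-0.66  0.   -0.02]
```

View pics/w1.png

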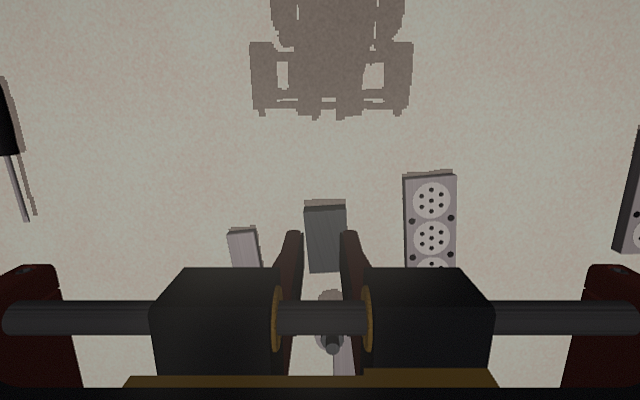

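```bash
python3 - <<'E'
import cv2
a=cv2.imread("pics/w1.png")[180:300,220:380]; a=cv2.resize(a,None,fx=5,fy=5,interpolation=cv2.INTER_CUBIC)
cv2.imwrite("pics/w1c.png",a)
E
```

```text
(no output)
```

View pics/w1c.png

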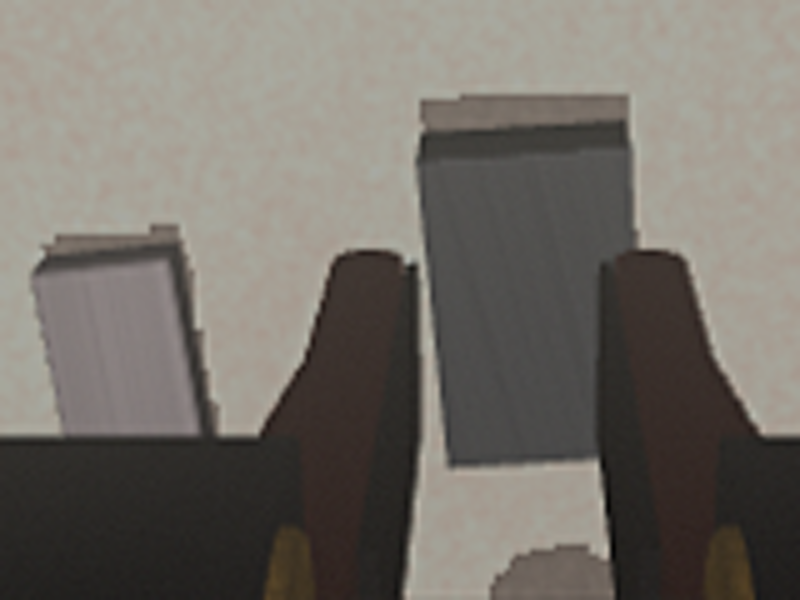

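The crop shows the wedge: top thick edge (417,160)-(633,147), bottom thick edge (422,132)-(627,120), thin end left corner (449,466).

```bash
python3 - <<'E'
from h import *
d=np.load("w1.npz"); q=d["q"]; T=np.eye(4); T[:3,:3]=R.from_quat([q[1],q[2],q[3],q[0]]).as_matrix(); T[:3,3]=d["p"]
T=T@np.array(viewer.get_calibration("wrist")["tool_from_camera"])
for u,v,z in [(417,160,.025),(633,147,.025),(422,132,0),(627,120,0),(449,466,.003)]:
    print(ray("wrist",((u+.5)/5-.5+220,(v+.5)/5-.5+180),z,T).round(4))
step([.43,.0065,.10],.06)
E
```

```text
[ 0.4709 -0.0149  0.025 ]
[0.4686 0.035  0.025 ]
[ 0.4716 -0.015   0.    ]
[0.4693 0.0353 0.    ]
[ 0.5606 -0.0105  0.003 ]
pos [0.4299 0.0069 0.23  ] F [ 0.47 -0.02  0.66] w 0.0191 t 1.75
shift0.1m [ 1.3   -0.003 -0.004] turn0.08 [-0.87  0.   -0.02]
```

>>> play_rows(
  plan=[
    [[0,0,0.015,-0.72,0,0,200],[0.4,0,0,0,0,0,200],[0.4,0,0,0,0,0,200],[0.4,0,0,0,0,0,200],[0.4,0,0,0,0,0,200],[0.3,0,0,0,0,0,200],[0.15,0,0,0,0,0,200],[0,0,0,0,0,0,200]],
  ],
)

```text
time_s: 2.55
position: [0.4283, 0.0097, 0.0235]
tool_rot: [0.488, -0.509, 0.49, 0.512]
force: [-0.4, -1.1, -0.1]
width: 0.019
```

```bash
python3 - <<'E'
from h import *
step([.46,.0097,.014],.047)
E
```

```text
pos [0.4283 0.0097 0.0235] F [-0.36 -1.06 -0.09] w 0.019 t 2.55
shift0.1m [ 0.093 -0.317 -0.013] turn0.08 [-0.06  0.01 -0.05]
```

>>> play_rows(
  plan=[
    [[0.05,0,-0.015,0,0,0,200],[0.045,-0.05,0,0,0,0,200],[0,-0.1,0,0,0,0,200],[0,-0.05,0,0,0,0,200],[0,-0.05,0,0,0,0,200],[0,-0.05,0,0,0,0,200],[0,-0.05,0,0,0,0,200],[0,-0.05,0,0,0,0,200]],
  ],
)

```text
time_s: 3.35
position: [0.4699, 0.0096, 0.0163]
tool_rot: [0.489, -0.51, 0.489, 0.511]
force: [-4.8, 0.2, 3.7]
width: 0.0189
```

```bash
python3 - <<'E'
from h import *
step([.557,.0142,.014],.047)
E
```

```text
pos [0.4699 0.0096 0.0163] F [-4.84  0.24  3.75] w 0.0189 t 3.35
shift0.1m [ 0.022 -0.872  0.009] turn0.08 [-0.05 -0.   -0.01]
```

>>> play_rows(
  plan=[
    [[0,-0.06,0,0,0,0,200],[0,-0.06,0,0,0,0,200],[0,-0.06,0,0,0,0,200],[0,-0.06,0,0,0,0,200],[0,-0.06,0,0,0,0,200],[0,-0.06,0,0,0,0,200],[0,-0.06,0,0,0,0,200],[0,0,0,0,0,0,200]],
  ],
)

```text
time_s: 4.15
position: [0.5131, 0.0115, 0.016]
tool_rot: [-0.49, 0.511, -0.489, -0.51]
force: [-0.8, -0.4, -0.7]
width: 0.0189
```

```bash
python3 - <<'E'
from h import *
import cv2
step([.557,.0142,.014],.047)
s=arm.state(); im=viewer.snapshot("wrist"); np.savez("w2.npz",p=s["position"],q=s["tool_rot"])
im2=viewer.snapshot("side"); cv2.imwrite("pics/s2.png",im2); cv2.imwrite("pics/w2.png",im)
a=cv2.resize(im[180:300,220:420],None,fx=4,fy=4,interpolation=cv2.INTER_CUBIC)[:, :400]
a=cv2.resize(im[160:310,270:370],None,fx=4,fy=4,interpolation=cv2.INTER_CUBIC)
b=cv2.resize(im2[160:260,275:375],None,fx=4,fy=4,interpolation=cv2.INTER_CUBIC)
c=np.zeros((600,800,3),np.uint8); c[:,:400]=a; c[:400,400:]=b
cv2.imwrite("pics/c2.png",c)
E
```

```text
pos [0.5131 0.0115 0.016 ] F [-0.77 -0.41 -0.65] w 0.0189 t 4.15
shift0.1m [ 0.021 -0.44   0.008] turn0.08 [-0.05  0.    0.02]
```

View pics/c2.png

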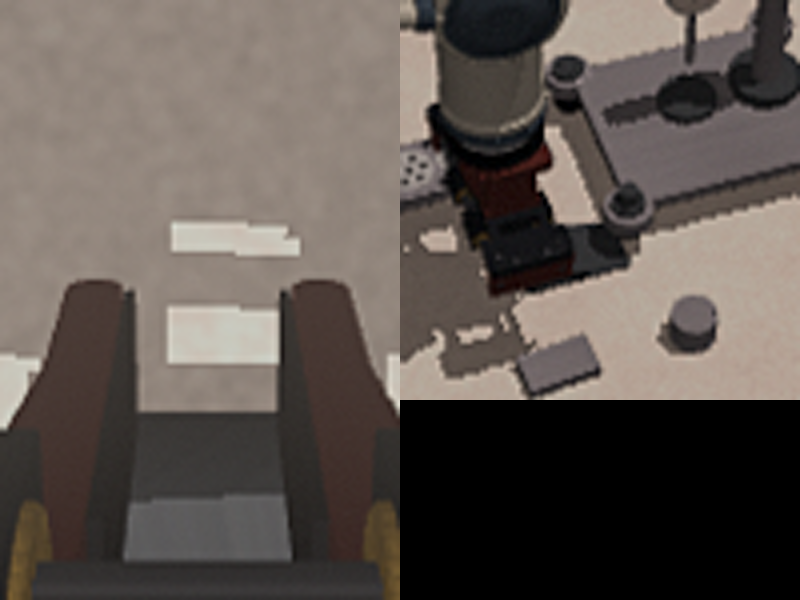

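The wedge stays straight against both fingers, its thin tip reaching in front of the short foot at about (625,240) in the crop. I'll continue and watch the force.

>>> play_rows(
  plan=[
    [[0,-0.06,0,0,0,0,200],[0,-0.06,0,0,0,0,200],[0,-0.05,0,0,0,0,200],[0,-0.05,0,0,0,0,200],[0,-0.04,0,0,0,0,200],[0,-0.03,0,0,0,0,200],[0,-0.03,0,0,0,0,200],[0,-0.02,0,0,0,0,200]],
  ],
)

```text
time_s: 5.05
position: [0.5461, 0.0129, 0.016]
tool_rot: [0.489, -0.511, 0.489, 0.511]
force: [-1.5, 0.7, -2.7]
width: 0.0187
```

>>> play_rows(
  plan=[
    [[0,-0.02,0,0,0,0,200],[0,-0.015,0,0,0,0,200],[0,-0.015,0,0,0,0,200],[0,-0.01,0,0,0,0,200],[0,-0.01,0,0,0,0,200],[0,-0.01,0,0,0,0,200],[0,-0.01,0,0,0,0,200],[0,-0.01,0,0,0,0,200]],
  ],
)

```text
time_s: 5.85
position: [0.5538, 0.0132, 0.0162]
tool_rot: [0.488, -0.509, 0.491, 0.512]
force: [-13.4, -0.4, 8.1]
width: 0.0191
```

```bash
python3 - <<'E'
from h import *
import cv2
step([.557,.0142,.014],.047)
im2=viewer.snapshot("side"); im=viewer.snapshot("top")
a=cv2.resize(im[120:245,245:345],None,fx=4,fy=4,interpolation=cv2.INTER_CUBIC)
b=cv2.resize(im2[160:260,285:385],None,fx=4,fy=4,interpolation=cv2.INTER_CUBIC)
c=np.zeros((500,800,3),np.uint8); c[:,:400]=a; c[:400,400:]=b
cv2.imwrite("pics/c3.png",c)
step([.557,.0142,.014],.047)
E
```

```text
pos [0.5538 0.0132 0.0162] F [-13.43  -0.38   8.09] w 0.0191 t 5.85
shift0.1m [ 0.022 -0.033  0.008] turn0.08 [-0.05  0.   -0.07]
pos [0.5538 0.0132 0.0162] F [-11.11  -0.04   6.06] w 0.0185 t 5.95
shift0.1m [ 0.022 -0.032  0.008] turn0.08 [-0.05  0.   -0.06]
```

View pics/c3.png

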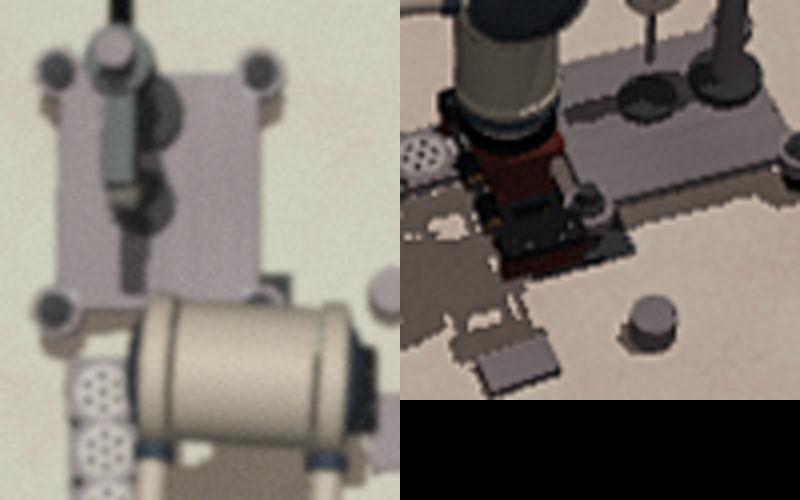

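```bash
python3 - <<'E'
from h import *
f=lambda u,v:((u+.5)/4-.5+245,(v+.5)/4-.5+120)
print("thin right corner",ray("top",f(291,275),.003),"fl",ray("top",f(56,311),.055),"br",ray("top",f(260,73),.055))
E
```

```text
thin right corner [ 0.65220474 -0.00926029  0.003     ] fl [0.61399575 0.17271094 0.055     ] br [0.80637477 0.01841882 0.055     ]
```

>>> play_rows(
  plan=[
    [[0,-0.005,0,0,0,0,200],[0,0,0,0,0,0,200],[0,0,0,0,0,0,200],[0,0,0,0,0,0,200],[0,0,0,0,0,0,200],[0,0,0,0,0,0,200],[0,0,0,0,0,0,200],[0,0,0,0,0,0,200]],
  ],
)

```text
time_s: 6.75
position: [0.554, 0.0132, 0.0162]
tool_rot: [0.488, -0.509, 0.491, 0.512]
force: [-12.9, -0.3, 5.6]
width: 0.0189
```

>>> play_rows(
  plan=[
    [[0,0.03,0,0,0,0,200],[0,0.1,0,0,0,0,200],[0,0.2,0,0,0,0,200],[0,0.2,0,0,0,0,200],[-0.3,0,0,0,0,0,255],[-0.4,0,0,0,0,0,255],[-0.4,0,0,0,0,0,255],[0,0,0,0,0,0,255]],
  ],
)

```text
time_s: 7.55
position: [0.5064, 0.0109, 0.1336]
tool_rot: [-0.492, 0.514, -0.486, -0.507]
force: [0.4, 0.4, 0.3]
width: 0.0004
```

```bash
python3 - <<'E'
from h import *
import cv2
step([.621,.015,.11],.045)
im2=viewer.snapshot("side"); im=viewer.snapshot("top")
a=cv2.resize(im[120:245,245:345],None,fx=4,fy=4,interpolation=cv2.INTER_CUBIC)
b=cv2.resize(im2[160:260,285:385],None,fx=4,fy=4,interpolation=cv2.INTER_CUBIC)
c=np.zeros((500,800,3),np.uint8); c[:,:400]=a; c[:400,400:]=b
cv2.imwrite("pics/c4.png",c)
E
```

```text
pos [0.5064 0.0109 0.1336] F [0.38 0.41 0.25] w 0.0004 t 7.55
shift0.1m [ 0.251 -1.144 -0.008] turn0.08 [-0.03 -0.01  0.16]
```

View pics/c4.png

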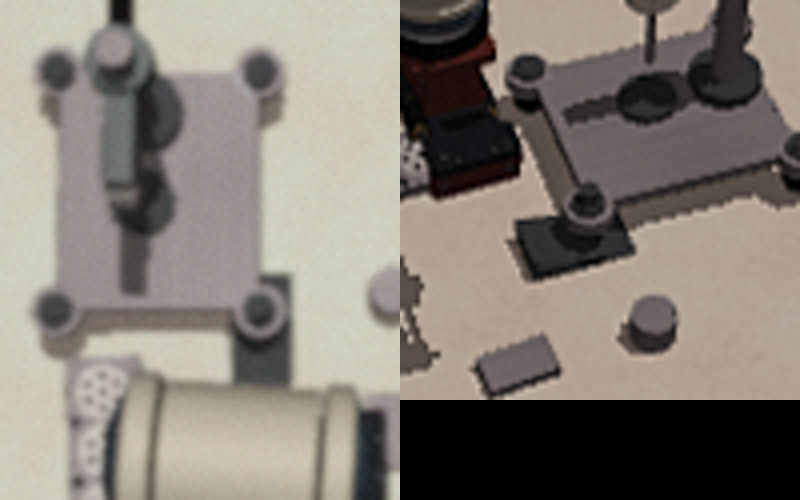

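The stand is level and unmoved. The wedge lies straight and central under the short foot, with the foot at (260,305) and the wedge edges at 233-291 in the crop. Now I'll press the corner.

>>> play_rows(
  plan=[
    [[0,-0.2,0,0,0,0,255],[0,-0.3,0,0,0,0,255],[0,-0.3,0,0,0,0,255],[0,-0.25,0,0,0,0,255],[0,-0.1,0,0,0,0,255],[0.2,0,0,0,0,0,255],[0.15,0,0,0,0,0,255],[0.05,0,0,0,0,0,255]],
  ],
)

```text
time_s: 8.45
position: [0.6162, 0.016, 0.0824]
tool_rot: [0.488, -0.509, 0.491, 0.512]
force: [-0.9, 1.0, -0.2]
width: 0.0003
```

```bash
python3 - <<'E'
from h import *
step([.621,.015,.078],.045)
E
```

```text
pos [0.6162 0.016  0.0824] F [-0.85  1.02 -0.15] w 0.0003 t 8.45
shift0.1m [ 0.044 -0.048 -0.012] turn0.08 [-0.03  0.   -0.07]
```

>>> play_rows(
  plan=[
    [[0,-0.04,0,0,0,0,255],[0,0,0,0,0,0,255],[0.01,0,0,0,0,0,255],[0.01,0,0,0,0,0,255],[0.01,0,0,0,0,0,255],[0.01,0,0,0,0,0,255],[0,0,0,0,0,0,255],[0,0,0,0,0,0,255]],
  ],
)

```text
time_s: 9.25
position: [0.6222, 0.0161, 0.0821]
tool_rot: [0.489, -0.511, 0.489, 0.511]
force: [-1.0, 0.7, -0.3]
width: 0.0003
```

>>> play_rows(
  plan=[
    [[0.01,0,0,0,0,0,255],[0.01,0,0,0,0,0,255],[0.01,0,0,0,0,0,255],[0.01,0,0,0,0,0,255],[0,0,0,0,0,0,255],[0,0,0,0,0,0,255],[0,0,0,0,0,0,255],[0,0,0,0,0,0,255]],
  ],
)

```text
time_s: 10.05
position: [0.6223, 0.0162, 0.0781]
tool_rot: [-0.489, 0.511, -0.489, -0.511]
force: [0.9, 0.0, -0.8]
width: 0.0004
```

>>> play_rows(
  plan=[
    [[0.01,0,0,0,0,0,255],[0,0,0,0,0,0,255],[0,0,0,0,0,0,255],[0.01,0,0,0,0,0,255],[0,0,0,0,0,0,255],[0,0,0,0,0,0,255],[0,0,0,0,0,0,255],[0,0,0,0,0,0,255]],
  ],
)

```text
time_s: 10.85
position: [0.6224, 0.0161, 0.0777]
tool_rot: [-0.489, 0.511, -0.489, -0.51]
force: [-3.8, -0.4, 8.1]
width: 0.0005
```

>>> play_rows(
  plan=[
    [[0.004,0,0,0,0,0,255],[0,0,0,0,0,0,255],[0,0,0,0,0,0,255],[0,0,0,0,0,0,255],[0,0,0,0,0,0,255],[0,0,0,0,0,0,255],[0,0,0,0,0,0,255],[0,0,0,0,0,0,255]],
  ],
)

```text
time_s: 11.65
position: [0.6225, 0.0161, 0.0777]
tool_rot: [-0.489, 0.511, -0.489, -0.51]
force: [-4.7, -0.3, 9.9]
width: 0.0001
```

The corner held 10 N with no sinking (z steady at 0.0777). Now I'll lift straight up and clear.

>>> play_rows(
  plan=[
    [[-0.02,0,0,0,0,0,255],[-0.1,0,0,0,0,0,255],[-0.3,0,0,0,0,0,255],[-0.3,0.1,0,0,0,0,255],[0,0.4,0,0,0,0,255],[0,0.4,0,0,0,0,255],[0,0.4,0,0,0,0,255],[0,0.4,0,0,0,0,255]],
  ],
)

```text
time_s: 12.45
position: [0.451, 0.0089, 0.1477]
tool_rot: [-0.489, 0.511, -0.489, -0.511]
force: [-1.0, 0.1, 1.3]
width: 0.0009
```

```bash
python3 - <<'E'
from h import *
import cv2
step([.621,.015,.11],.045)
im2=viewer.snapshot("side"); im=viewer.snapshot("top")
a=cv2.resize(im[120:245,245:345],None,fx=4,fy=4,interpolation=cv2.INTER_CUBIC)
b=cv2.resize(im2[160:260,285:385],None,fx=4,fy=4,interpolation=cv2.INTER_CUBIC)
c=np.zeros((500,800,3),np.uint8); c[:,:400]=a; c[:400,400:]=b
cv2.imwrite("pics/c5.png",c)
E
```

```text
pos [0.451  0.0089 0.1477] F [-1.04  0.12  1.35] w 0.0009 t 12.45
shift0.1m [ 0.377 -1.701 -0.012] turn0.08 [-0.03 -0.    0.  ]
```

View pics/c5.png

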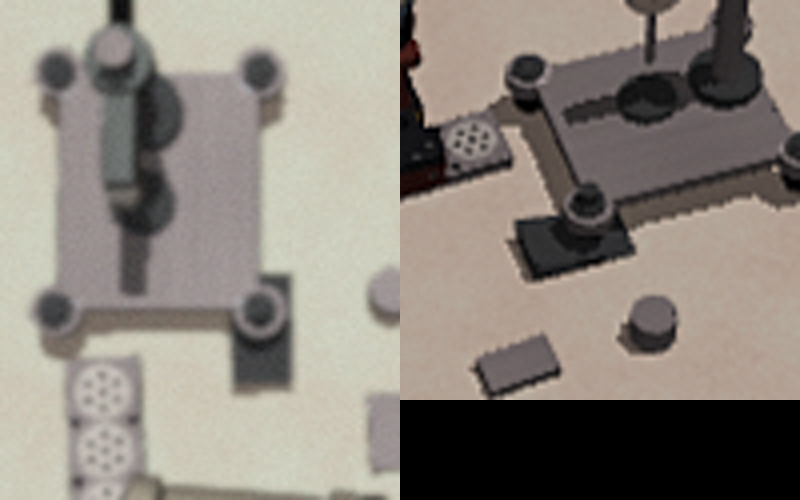

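```bash
python3 - <<'E'
from h import *
f=lambda u,v:((u+.5)/4-.5+245,(v+.5)/4-.5+120)
t=ray("top",f(262,387),.025); s=ray("top",f(260,310),.06); n=ray("top",f(291,274.5),.003)
print("thick",t.round(4),"corner",s.round(4),"thin",n.round(4),"foot x in wedge",round(s[0]-t[0]-.045,4),round(s[0]-n[0]+.045,4))
arm.finish_job()
E
```

```text
thick [0.5596 0.0114 0.025 ] corner [0.6181 0.0135 0.06  ] thin [ 0.6526 -0.0093  0.003 ] foot x in wedge 0.0135 0.0105
the job is handed in; nothing more can be done
```

I pushed the wedge thin end first under the short foot, and the push stiffened from about 2 N to 13 N. I then pressed the corner with about 10 N, backed clear and handed the job in at about 12.5 s; it gives no verdict.

**Press:** the fingertip height stayed at 0.0777 m as the force rose from 8 to 10 N, so the stand did not rock. There was also about 4 to 5 N sideways on the fingertip during the press.

**Position:** in the last pictures the stand looks level and within about 2 mm of where it started. The foot is about 2 mm off the wedge's centre line. The near die plate, flat block and setting ring are where they were. The other bystanders were not in the last pictures, but the arm stayed away from them.

**Disagreement:** two measurements of where the foot sits along the wedge differ slightly, +10.5 mm and +13.5 mm. Both are within the limits of -12 to +17.5 mm, and snug is about +10 mm.

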